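# Brush out a lens barrel and set its knurled ring

## Robot

A 6-joint arm with a two-finger parallel gripper is mounted at the origin on the work surface. World frame = base frame: x ahead of the robot, y to its left, z up, the work surface at z = 0. Lengths are in m, angles in rad, forces in N, time in s.
With the tool pointing down it reaches from about 0.35 to 0.875 m from the base axis. Payload 4.2 kg.
Tool frame: the origin (TCP) lies at the very end of the fingers, on their centre line; the grasp point (between the pads) lies 19 mm behind it; z points along the fingers, y is the line along which they close (so a half turn about z gives the same grasp; the last joint's range is limited). The gripper opens to 87 mm and grips with 3 to 60 N. Pads are 19 mm wide; open, the fingers measure 117 mm over their backs; the gripper's body (75 mm by 190 mm) begins 51 mm behind the grasp point.
Start: joints at [1.527, 0.385, 0.008, 0, -1.194, -0.259], TCP at [0.186, 0.597, 0.223] pointing down, gripper open.
Joint ranges: [-3.14, 3.14], [-1.21, 2.06], [-1.07, 1.41], [-3.16, 2.05], [-2.99, -0.16], [-3.1, 3.1]. Speed limits (rad/s): [2.79, 2.79, 3.14, 3.14, 3.14, 3.14].

## Interface

Orientations are given as a unit quaternion [x, y, z, w].
In Python, from rig import state, grab_frame, camera_params, job_done gives the robot as it stands.
- The arm moves only by the shell command python3 -m creep 'ROWS' [FORCE]. ROWS is JSON, a list of rows, each an object of numbers: "dx", "dy", "dz": the shift along the tool's x, y, z in m; "ax", "ay", "az": the turn, a rotation vector about the tool's x, y, z in rad; "fingers": the opening, from -1 (shut) to 1 (fully open). A call has 1 to 12 rows; each row is the pose to reach, as a shift and turn from the pose commanded when the call began, along the tool's axes at that moment; what a row does not reach only later rows make up. A row lasts 1/8 s, in which the tool goes at most 62.5 mm and 10.7 degrees, less where a joint would pass 70% of its speed; a pose out of reach is approached as far as the arm can. A call with a gripper value outside its range is refused whole. The fingers move at their own pace and stop on an object; FORCE is the grip in N (left out, the last holds). Time passes only in rows, so rows that repeat a pose let the fingers close. It gives the time, the measured TCP pose, the force, the opening and the grip force at its end, in the units of the state.
- state(): the state, without advancing time (a new reading comes with each control period).
- grab_frame(name): name is "side" or "top" or "wrist"; returns the picture (384x512x3 uint8, red, green, blue); there is no depth.
- camera_params(name): a dict with "camera_matrix" (3x3 intrinsics, pixels), "xyz" and "orientation" of the camera in the world. Camera axes: x right, y down, z forward; pixel columns grow to the right and rows downward; lengths in m; the calibration is good to about 2 mm. A picture is of the moment at which its call begins: read the wrist's pose just before it. camera_params takes no time and is no camera call; for the wrist camera it gives the pose at the moment of the call.
- job_done(): hands the job in; it is judged then, once.
The state is a dict: "t": time; "joint_pos": joint angles; "qvel": joint speeds; "tau": joint torques, N m; "eef_pos": TCP position; "tcp_rot": TCP orientation; "wrist_force": force on the tool from outside, world axes, zero at the start; "wrist_torque": the same for the moment, N m; "gripper_width": opening from 0.0 (shut) to 1.0 (fully open); "gripper_force": force on a finger pad.
Only numpy, scipy, OpenCV 4.12 (cv2) and the standard library are available. Lean on these libraries where they do the work, as an engineer would, in place of code of your own. Each camera call takes 0.05 s, during which the arm holds its last target. There are 200 camera calls.

## Task

Clean the grit out of the lens barrel with the long brush: push the brush down to the bottom of the bore, draw it up more than half way, push it down to the bottom again, then hang it back in its green holder, as it was. After that, screw the knurled ring on the barrel's neck clockwise until it bottoms out, back it off a quarter turn, and finish while still gripping the ring there, without letting go. Leave the camera, the solder spool and the cup where they are.

Things in the scene. Friction and masses are not known exactly. Their poses are not given: they have to be found in the camera images.
- barrel: Fixed black lens barrel upright in a bench clamp (base plate 100 x 100 x 15 mm, two jaws 53 mm high at its +y and -y). Origin: underside centre, on the bore axis, z up. Barrel 46 mm wide up to a shoulder at z = 76 mm, then a brass threaded neck 40 mm wide up to z = 98 mm. Bore open at the top, 33 mm wide, flat floor at z = 20 mm.
- barrel_mouth (a point): Centre of the barrel's open mouth, top of the brass neck, 98 mm above the base plate's underside.
- ring: Knurled aluminium ring on the barrel's neck, 54 mm wide, 16 mm high, 42 mm hole (the brush passes through), red dot at its +x. Origin: underside centre, z up. Bottomed out, its underside is on the shoulder 76 mm above the table with 6 mm of neck showing; it rises 1.27 mm per rad anticlockwise. Grip it across the outside from above at any yaw; below it is only the narrower barrel.
- ring_turn (a joint): Angle of the ring on its thread, rad: 0 = bottomed out (hard stop), positive = unscrewed, anticlockwise seen from above. Starts 1.0 to 2.6; a stop keeps it on at 3.6. It turns with about 0.08 N m of friction and stays where it is left.
- brush: Long brush, 184 mm, about 60 g, upright in the holder. Origin: bottom end, z up along the brush. From the bottom: white head 40 mm long (solid core 20 mm wide; 30 mm bristles that offer no resistance), shaft 8 mm wide, black guard disc 44 mm wide (100 to 104 mm up), round orange handle 16 mm wide (104 to 184 mm up).
- brush_tip (a point): Bottom end of the brush head (the brush's origin).
- brush_guard (a point): Centre of the underside of the brush's guard disc, 100 mm above the bottom end.
- brush_grip (a point): Middle of the brush's orange handle, 144 mm above the bottom end: the place to grip it from above.
- holder: Fixed green brush holder: tube 50 mm outside, bore 32 mm, rim 112 mm above the table, on a dark round foot 90 mm wide, 10 mm high. Origin: centre of the foot's underside, z up. The brush hangs with its guard disc lying on the rim, the head 12 mm above the table.
- holder_rim (a point): Centre of the holder's rim, 112 mm above the table.
- camera: Bystander: blue compact camera lying on its face, 60 x 96 x 26 mm. Origin: centre of its underside.
- spool: Bystander: solder spool standing on end, yellow upper flange, silver wire, 56 mm wide, 46 mm high. Origin: centre of its underside.
- cup: Bystander: small clear parts cup, rim 58 mm wide, 45 mm high. Origin: centre of its underside.
Not all that is in view belongs to the job. Leave any blue or purple look-alike of the barrel alone.

How it is judged:
On the way, in this order (a step that is already met when the one before it is completed fails the run):
1. the brush head goes down the bore to within 12 mm of its floor (horizontal distance between brush_tip and barrel below 0.016 m and z of brush_tip in the frame of barrel below 0.032 m), for 0.05 s.
2. the brush is drawn up until its end is more than 35 mm above the bore's floor (z of brush_tip in the frame of barrel above 0.055 m), for 0.05 s.
3. the brush head goes down again to within 12 mm of the floor (all of step 1), for 0.05 s.
4. the brush hangs in its holder again, guard disc on the rim, let go (horizontal distance between brush_guard and holder_rim below 0.01 m and z of brush_guard in the frame of holder between 0.107 and 0.117 m and angle between brush's own z axis and vertical below 0.12 rad and contact force between the fingers and brush below 0.1 N and linear speed of brush below 0.05 m/s), for 0.2 s.
5. the ring is screwed down until it bottoms out (within 0.06 rad of the stop) (value of joint ring_turn below 0.06 rad), for 0.1 s.
At the end, for the whole second after the job is handed in: Ring at rest 1.57 rad (within 0.3) back from bottomed out and still gripped (over 2 N); brush hanging upright, guard disc on the holder's rim (10 mm sideways, 5 mm in height, 0.12 rad tilt); camera, spool and cup within 20 mm of where they were (value of joint ring_turn between 1.27 and 1.87 rad and velocity of joint ring_turn between -0.1 and 0.1 rad/s and contact force between the fingers and ring above 2 N and horizontal distance between brush_guard and holder_rim below 0.01 m and z of brush_guard in the frame of holder between 0.107 and 0.117 m and angle between brush's own z axis and vertical below 0.12 rad and distance of each of camera, spool, cup from where it was at the start of the episode below 0.02 m); the arm keeps its last pose, push and grip.
It fails at once if the camera is pushed more than 20 mm (distance of camera from where it was at the start of the episode above 0.02 m).
It fails at once if the spool is pushed more than 20 mm (distance of spool from where it was at the start of the episode above 0.02 m).
It fails at once if the cup is pushed more than 20 mm (distance of cup from where it was at the start of the episode above 0.02 m).
It also fails if it takes over 72 s, if anything falls off the work surface, if the arm or the gripper's body presses on something with over 40 N, if the wrist force passes 120 N, or if a joint passes its speed limit or range.

## Working session

There is one attempt and no reset: what is moved stays moved. The work goes in short steps, Python scripts to look and compute and a shell command to move; the robot and the scene stay as the last step left them, time stands still between calls to the robot, and variables do not carry over. Pictures are saved under pics/ and viewed, at most 10 in all, crops included, and the job is handed in when it is done.

```bash
ls; mkdir -p pics
python3 - <<'E'
from rig import *
import cv2,numpy as np
s=state();print({k:np.round(v,3).tolist() for k,v in s.items()})
a=grab_frame("top");b=grab_frame("side")
cv2.imwrite("pics/top.png",a[:,:,::-1]);cv2.imwrite("pics/side.png",b[:,:,::-1])
for n in("top","side","wrist"):print(n,camera_params(n))
E
```

```text
pics
{'t': 0.0, 'joint_pos': [1.527, 0.386, 0.007, -0.0, -1.194, -0.259], 'qvel': [-0.0, 0.001, -0.0, -0.003, -0.001, -0.001], 'tau': [0.0, -39.067, 18.74, 4.22, 0.011, -0.0], 'eef_pos': [0.186, 0.596, 0.221], 'tcp_rot': [0.989, -0.151, -0.0, 0.001], 'wrist_force': [0.24, 0.98, 0.448], 'wrist_torque': [0.031, -0.049, 0.019], 'gripper_force': 0.0, 'gripper_width': 1.0}
top {'camera_matrix': array([[476.48392755,   0.        , 257.52872332],
       [  0.        , 476.48392755, 198.07108009],
       [  0.        ,   0.        ,   1.        ]]), 'xyz': array([ 0.3583081 , -0.17566288,  1.27645948]), 'orientation': array([ 0.71483934, -0.69086745,  0.07659852, -0.07641699])}
side {'camera_matrix': array([[359.5961827 ,   0.        , 260.90086096],
       [  0.        , 359.5961827 , 187.04567443],
       [  0.        ,   0.        ,   1.        ]]), 'xyz': array([0.49622788, 0.78093291, 0.79958297]), 'orientation': array([-0.04672153,  0.88517033, -0.46184276,  0.03149373])}
wrist {'camera_matrix': array([[295.9538943 ,   0.        , 256.5041118 ],
       [  0.        , 295.9538943 , 189.17980849],
       [  0.        ,   0.        ,   1.        ]]), 'xyz': array([0.26273074, 0.57266233, 0.38558914]), 'orientation': array([-0.58547849,  0.79732358,  0.11723985, -0.08800486])}
```

View pics/top.png

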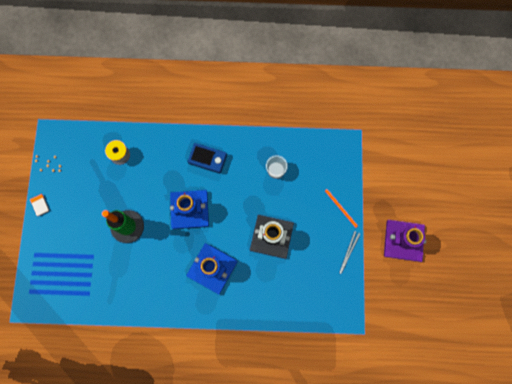

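View pics/side.png

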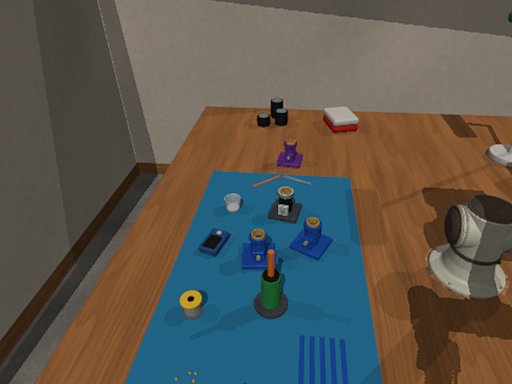

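Top view: candidates for the barrel are black (272,235), blue (188,207) and (211,268), and purple (405,240). I choose the black one with the aluminium ring. The green holder with the orange brush is at (120,222); the orange stick at (340,207) is only a decoy. Next I measure these and check a close crop.

```bash
cat > h.py <<'E'
import numpy as np,cv2
from scipy.spatial.transform import Rotation as R
from rig import *
def ray(P,uv):
    K=P["camera_matrix"];d=R.from_quat(P["orientation"]).apply(np.linalg.solve(K,[uv[0],uv[1],1.]));return P["xyz"],d
def onz(P,uv,z):
    o,d=ray(P,uv);return o+d*(z-o[2])/d[2]
def tri(P,a,Q,b):
    o,d=ray(P,a);p,e=ray(Q,b);d/=np.linalg.norm(d);e/=np.linalg.norm(e)
    s=np.linalg.lstsq(np.c_[d,-e],p-o,rcond=None)[0];x,y=o+d*s[0],p+e*s[1]
    return (x+y)/2,np.linalg.norm(x-y)
def proj(P,X):
    c=R.from_quat(P["orientation"]).inv().apply(np.asarray(X)-P["xyz"]);u=P["camera_matrix"]@c;return u[:2]/u[2]
def blobs(img,lo,hi,roi,amin=15):
    x0,y0,x1,y1=roi;h=cv2.cvtColor(np.ascontiguousarray(img[y0:y1,x0:x1]),cv2.COLOR_RGB2HSV);m=cv2.inRange(h,np.array(lo),np.array(hi))
    n,l,st,c=cv2.connectedComponentsWithStats(m)
    return [((c[i]+[x0,y0]).round(1).tolist(),int(st[i,4]),(st[i,:4]+[x0,y0,0,0]).tolist()) for i in range(1,n) if st[i,4]>=amin]
E
python3 - <<'E'
from h import *
T=cv2.imread("pics/top.png")[:,:,::-1];S=cv2.imread("pics/side.png")[:,:,::-1]
for n,im,rb,rh in(("top",T,(245,210,300,262),(95,200,150,250)),("side",S,(265,180,305,225),(245,240,300,325))):
    print(n,"brass",blobs(im,(10,80,80),(30,255,255),rb,8),"\n orange",blobs(im,(3,150,120),(15,255,255),rh),"\n green",blobs(im,(50,120,30),(80,255,255),rh))
f=lambda im,r:cv2.resize(im[r[1]:r[3],r[0]:r[2]],(400,400),interpolation=cv2.INTER_CUBIC)
cv2.imwrite("pics/c1.png",np.vstack([np.hstack([f(T,(240,205,300,265)),f(T,(90,195,150,255))]),np.hstack([f(S,(260,175,310,225)),f(S,(235,240,315,320))])])[:, :, ::-1][::1].copy()) if 0 else cv2.imwrite("pics/c1.png",cv2.resize(np.vstack([np.hstack([f(T,(240,205,300,265)),f(T,(90,195,150,255))]),np.hstack([f(S,(260,175,310,225)),f(S,(235,240,315,320))])])[:,:,::-1],(600,600)))
E
```

```text
top brass [([272.5, 231.5], 114, [264, 224, 17, 16])] 
 orange [([107.8, 215.5], 47, [102, 211, 14, 10])] 
 green [([124.8, 225.1], 298, [107, 211, 29, 24])]
side brass [([285.4, 190.1], 71, [280, 187, 12, 8])] 
 orange [([270.4, 262.4], 149, [268, 250, 6, 27])] 
 green [([270.7, 293.3], 535, [261, 272, 20, 38])]
```

View pics/c1.png

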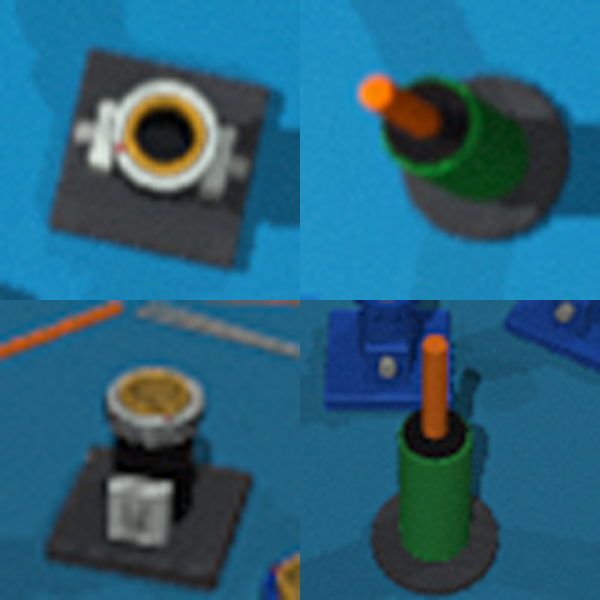

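The crop confirms the black barrel with silver ring, its mouth at top (272.6,232) and side (285.6,190.2), with the red dot at top (264,234.6). The brush handle's top end is at top (105.2,213.6) and side (270.7,251.2), and the holder rim is at top (116,219.2).

Run:
```python
from h import *
T=camera_params("top");S=camera_params("side")
r=lambda x:np.round(x,4)
print("mouth",r(onz(T,(272.6,231.8),.098)),r(onz(S,(285.6,190.2),.098)),tri(T,(272.6,231.8),S,(285.6,190.2)))
print("handle",r(onz(T,(105.2,213.6),.196)),r(onz(S,(270.7,251.5),.196)),tri(T,(105.2,213.6),S,(270.7,251.5)))
print("rim",r(onz(T,(116,219.2),.114)))
for u in((188,207),(211,268)):print("blue top",r(onz(T,u,.1)))
for n,u,z in(("cup",(276,167),.045),("spool",(116,150),.046),("cam",(207,157),.026)):print(n,r(onz(T,u,z)))
s=state();print(r(s["eef_pos"]),r(R.from_quat(s["tcp_rot"]).as_matrix()))
```

```text
mouth [ 0.5331 -0.212   0.098 ] [ 0.5328 -0.2087  0.098 ] (array([ 0.53316646, -0.21206334,  0.09563612]), np.float64(0.0005298766258614989))
handle [0.5476 0.1774 0.196 ] [0.5485 0.18   0.196 ] (array([0.54829222, 0.17805012, 0.19400164]), np.float64(0.0007084180874989824))
rim [0.5488 0.1761 0.114 ]
blue top [0.5884 0.0025 0.1   ]
blue top [ 0.4383 -0.0636  0.1   ]
cup [ 0.7166 -0.2181  0.045 ]
spool [0.749  0.2152 0.046 ]
cam [ 0.744  -0.0291  0.026 ]
[0.1862 0.5961 0.2215] [[ 9.545e-01 -2.983e-01 -5.000e-04]
 [-2.983e-01 -9.545e-01 -2.000e-03]
 [ 1.000e-04  2.000e-03 -1.000e+00]]
```

```bash
python3 -m creep '[{"dx":0,"dy":0,"dz":-0.04},{"dx":0.47,"dy":0.291,"dz":-0.04},{"dx":0.47,"dy":0.291,"dz":-0.04},{"dx":0.47,"dy":0.291,"dz":-0.04},{"dx":0.47,"dy":0.291,"dz":-0.04},{"dx":0.47,"dy":0.291,"dz":-0.04},{"dx":0.47,"dy":0.291,"dz":-0.04},{"dx":0.47,"dy":0.291,"dz":-0.04},{"dx":0.47,"dy":0.291,"dz":-0.04},{"dx":0.47,"dy":0.291,"dz":-0.04},{"dx":0.47,"dy":0.291,"dz":-0.04},{"dx":0.47,"dy":0.291,"dz":-0.04}]'
python3 - <<'E'
from h import *
W=camera_params("wrist");w=grab_frame("wrist");s=state()
print(np.round(s["eef_pos"],4),np.round(R.from_quat(s["tcp_rot"]).as_matrix(),4).tolist(),np.round(s["joint_pos"],3))
print(proj(W,(.548,.178,.196)),proj(W,(.548,.178,.116)),proj(W,(.548,.178,.112)))
h=cv2.cvtColor(w,cv2.COLOR_RGB2HSV)
print(blobs(w,(3,150,100),(15,255,255),(0,0,512,384)),blobs(w,(45,100,20),(85,255,255),(0,0,512,384)))
cv2.imwrite("pics/w1.png",w[:,:,::-1])
E
```

```text
[0.1862 0.5962 0.2217] [[0.9545, -0.2983, -0.0004], [-0.2983, -0.9545, -0.0016], [0.0001, 0.0017, -1.0]] [ 1.527  0.385  0.007 -0.    -1.194 -0.259]
[ 1501.27182814 -1646.04418065] [ 846.64272461 -728.75205029] [ 831.50947386 -707.54674221]
[([22.5, 3.9], 75, [11, 0, 23, 9]), ([104.6, 132.0], 42708, [0, 0, 264, 261]), ([493.1, 3.0], 24, [487, 1, 13, 5]), ([505.3, 2.5], 22, [501, 0, 11, 6]), ([431.1, 23.0], 723, [373, 5, 108, 40]), ([160.2, 8.1], 22, [155, 6, 11, 6]), ([469.0, 24.0], 110, [444, 14, 47, 19]), ([486.1, 27.0], 100, [471, 22, 31, 12]), ([437.6, 33.8], 16, [434, 31, 9, 6]), ([462.7, 33.7], 26, [460, 31, 8, 7]), ([444.0, 39.3], 71, [431, 35, 25, 11]), ([501.4, 41.0], 32, [493, 37, 17, 9]), ([425.5, 44.9], 19, [422, 41, 8, 8]), ([415.9, 48.4], 22, [411, 46, 10, 6]), ([498.3, 53.4], 68, [489, 49, 20, 10]), ([443.7, 116.6], 9040, [349, 63, 163, 90]), ([437.8, 69.4], 17, [434, 67, 9, 6]), ([468.0, 75.6], 18, [464, 71, 9, 10]), ([454.8, 79.5], 67, [446, 75, 18, 11]), ([345.0, 149.0], 23, [343, 145, 5, 9]), ([307.6, 149.8], 45, [296, 147, 23, 7]), ([358.0, 201.8], 37, [350, 199, 18, 6]), ([341.2, 205.0], 33, [335, 202, 14, 6]), ([313.5, 206.2], 16, [312, 204, 5, 5]), ([338.0, 221.8], 26, [330, 220, 17, 5]), ([350.4, 227.9], 15, [347, 223, 8, 11]), ([280.2, 233.4], 21, [276, 232, 9, 4]), ([503.3, 232.8], 24, [494, 232, 18, 2]), ([367.3, 245.9], 32, [355, 235, 26, 23]), ([413.6, 235.6], 26, [403, 235, 24, 6]), ([481.9, 234.9], 21, [472, 234, 20, 2]), ([272.5, 260.0], 16, [265, 260, 16, 1]), ([291.4, 289.4], 18, [286, 289, 12, 3]), ([354.4, 302.7], 41, [345, 289, 22, 27]), ([156.1, 306.2], 36, [145, 294, 22, 26]), ([253.6, 311.9], 38, [248, 309, 14, 7]), ([164.7, 329.2], 75, [140, 321, 58, 10]), ([224.2, 326.1], 16, [221, 325, 7, 3]), ([214.9, 329.9], 35, [199, 329, 33, 2])] []validation failed for argument at $[0]...
```

View pics/w1.png

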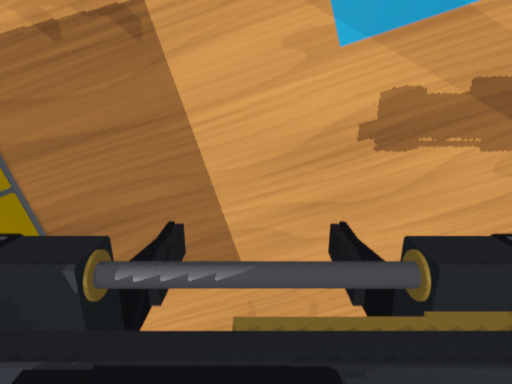

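The picture shows only bare table at the start pose, because the call was refused. The rows probably need every key.

```bash
python3 -m creep '[{"dx":0,"dy":0,"dz":-0.04,"ax":0,"ay":0,"az":0,"fingers":1},{"dx":0.47,"dy":0.291,"dz":-0.04,"ax":0,"ay":0,"az":0,"fingers":1},{"dx":0.47,"dy":0.291,"dz":-0.04,"ax":0,"ay":0,"az":0,"fingers":1},{"dx":0.47,"dy":0.291,"dz":-0.04,"ax":0,"ay":0,"az":0,"fingers":1},{"dx":0.47,"dy":0.291,"dz":-0.04,"ax":0,"ay":0,"az":0,"fingers":1},{"dx":0.47,"dy":0.291,"dz":-0.04,"ax":0,"ay":0,"az":0,"fingers":1},{"dx":0.47,"dy":0.291,"dz":-0.04,"ax":0,"ay":0,"az":0,"fingers":1},{"dx":0.47,"dy":0.291,"dz":-0.04,"ax":0,"ay":0,"az":0,"fingers":1},{"dx":0.47,"dy":0.291,"dz":-0.04,"ax":0,"ay":0,"az":0,"fingers":1},{"dx":0.47,"dy":0.291,"dz":-0.04,"ax":0,"ay":0,"az":0,"fingers":1},{"dx":0.47,"dy":0.291,"dz":-0.04,"ax":0,"ay":0,"az":0,"fingers":1},{"dx":0.47,"dy":0.291,"dz":-0.04,"ax":0,"ay":0,"az":0,"fingers":1}]' 20
cat > look.py <<'E'
from h import *
import sys
s=state();W=camera_params("wrist");w=grab_frame("wrist")
print(np.round(s["t"],2),np.round(s["eef_pos"],4),np.round(R.from_quat(s["tcp_rot"]).as_matrix(),3).tolist(),np.round(s["joint_pos"],3))
cv2.imwrite("pics/%s.png"%sys.argv[1],w[:,:,::-1])
E
cat >> look.py <<'E'
if len(sys.argv)>2:
    print("orange",blobs(w,(3,150,100),(15,255,255),(0,0,512,384),60),"green",blobs(w,(45,100,20),(85,255,255),(0,0,512,384),60))
    for z in(.196,.116,.112): print(z,proj(W,(.548,.178,z)).round(1))
E
python3 look.py w2 1
```

```text
t: 1.65
eef_pos: [0.5479, 0.1784, 0.2621]
tcp_rot: [0.989, -0.151, -0.0, 0.0]
wrist_force: [-0.2, -0.6, 0.3]
gripper_width: 1.0
gripper_force: 0.0
1.65 [0.5479 0.1784 0.2621] [[0.954, -0.299, -0.001], [-0.299, -0.954, -0.0], [-0.001, 0.001, -1.0]] [ 0.596  0.277 -0.05  -0.    -1.245  0.672]
orange [([14.6, 167.5], 749, [0, 145, 41, 42]), ([257.1, 180.7], 281, [248, 169, 17, 29]), ([50.4, 208.0], 1007, [13, 188, 72, 39]), ([70.3, 234.1], 81, [49, 231, 43, 5]), ([218.5, 327.2], 134, [199, 322, 33, 9])] green [([257.1, 157.1], 750, [234, 140, 46, 54])]
0.196 [257.  200.9]
0.116 [256.7 176.5]
0.112 [256.7 175.6]
```

View pics/w2.png

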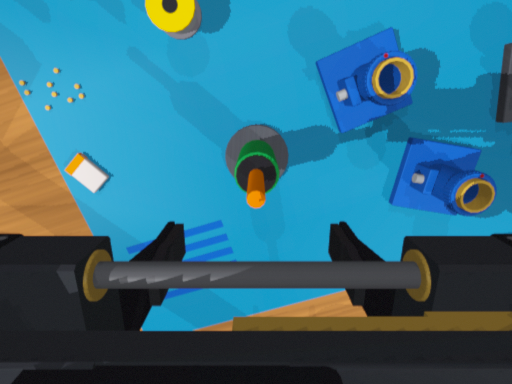

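Wrist view: the handle top at (256,199) matches the prediction (257,201), and the green rim is around (257,170), so I'm centred. I descend and grip.

```bash
python3 -m creep '[{"dx":0,"dy":0,"dz":0.04,"ax":0,"ay":0,"az":0,"fingers":0.3},{"dx":0,"dy":0,"dz":0.08,"ax":0,"ay":0,"az":0,"fingers":0.3},{"dx":0,"dy":0,"dz":0.11,"ax":0,"ay":0,"az":0,"fingers":0.3},{"dx":0,"dy":0,"dz":0.125,"ax":0,"ay":0,"az":0,"fingers":0.3},{"dx":0,"dy":0,"dz":0.125,"ax":0,"ay":0,"az":0,"fingers":0.3},{"dx":0,"dy":0,"dz":0.125,"ax":0,"ay":0,"az":0,"fingers":-1},{"dx":0,"dy":0,"dz":0.125,"ax":0,"ay":0,"az":0,"fingers":-1},{"dx":0,"dy":0,"dz":0.125,"ax":0,"ay":0,"az":0,"fingers":-1},{"dx":0,"dy":0,"dz":0.125,"ax":0,"ay":0,"az":0,"fingers":-1},{"dx":0,"dy":0,"dz":0.125,"ax":0,"ay":0,"az":0,"fingers":-1},{"dx":0,"dy":0,"dz":0.125,"ax":0,"ay":0,"az":0,"fingers":-1}]' 25
```

```text
t: 3.08
eef_pos: [0.5483, 0.1786, 0.1376]
tcp_rot: [0.989, -0.151, 0.0, -0.0]
wrist_force: [0.2, -0.4, 0.5]
gripper_width: 0.178
gripper_force: 25.0
```

```bash
python3 -m creep '[{"dx":0,"dy":0,"dz":-0.03,"ax":0,"ay":0,"az":0,"fingers":-1},{"dx":0,"dy":0,"dz":-0.07,"ax":0,"ay":0,"az":0,"fingers":-1},{"dx":0,"dy":0,"dz":-0.11,"ax":0,"ay":0,"az":0,"fingers":-1},{"dx":0,"dy":0,"dz":-0.145,"ax":0,"ay":0,"az":0,"fingers":-1},{"dx":0,"dy":0,"dz":-0.145,"ax":0,"ay":0,"az":0,"fingers":-1}]' 
python3 -m creep '[{"dx":0.008,"dy":0.03,"dz":0,"ax":0,"ay":0,"az":0,"fingers":-1},{"dx":0.02,"dy":0.07,"dz":0,"ax":0,"ay":0,"az":0,"fingers":-1},{"dx":0.034,"dy":0.12,"dz":0,"ax":0,"ay":0,"az":0,"fingers":-1},{"dx":0.048,"dy":0.17,"dz":0,"ax":0,"ay":0,"az":0,"fingers":-1},{"dx":0.062,"dy":0.22,"dz":0,"ax":0,"ay":0,"az":0,"fingers":-1},{"dx":0.076,"dy":0.27,"dz":0,"ax":0,"ay":0,"az":0,"fingers":-1},{"dx":0.089,"dy":0.32,"dz":0,"ax":0,"ay":0,"az":0,"fingers":-1},{"dx":0.098,"dy":0.355,"dz":0,"ax":0,"ay":0,"az":0,"fingers":-1},{"dx":0.102,"dy":0.3766,"dz":0,"ax":0,"ay":0,"az":0,"fingers":-1},{"dx":0.102,"dy":0.3766,"dz":0,"ax":0,"ay":0,"az":0,"fingers":-1},{"dx":0.102,"dy":0.3766,"dz":0,"ax":0,"ay":0,"az":0,"fingers":-1}]'
python3 look.py w3
python3 - <<'E'
from h import *
f=grab_frame("side");t=grab_frame("top");w=cv2.imread("pics/w3.png")[:,:,::-1]
c=lambda im,x,y,s:cv2.resize(im[y:y+s,x:x+s],(400,400),interpolation=cv2.INTER_CUBIC)
cv2.imwrite("pics/c3.png",np.hstack([c(f,235,110,120),c(w,160,50,200)])[:,:,::-1])
W=camera_params("wrist")
for p in((.533,-.2115,.098),(.533,-.2115,.155)):print(proj(W,p).round(1),proj(camera_params("side"),p).round(1))
for z in(.153,.193,.253,.337):
  p=np.r_[state()["eef_pos"][:2],z];print("brush",z,proj(W,p).round(1),proj(camera_params("side"),p).round(1))
E
```

```text
t: 3.7
eef_pos: [0.5495, 0.1792, 0.2857]
tcp_rot: [0.989, -0.151, 0.003, -0.002]
wrist_force: [0.2, -0.4, -1.5]
gripper_width: 0.176
gripper_force: 25.0
t: 5.08
eef_pos: [0.5329, -0.2108, 0.2815]
tcp_rot: [0.989, -0.151, -0.001, -0.0]
wrist_force: [0.4, 1.1, -0.7]
gripper_width: 0.182
gripper_force: 25.0
5.08 [ 0.5329 -0.2108  0.2815] [[0.954, -0.298, -0.002], [-0.298, -0.954, 0.001], [-0.002, -0.0, -1.0]] [-9.400e-02  2.620e-01 -2.300e-02 -1.000e-03 -1.288e+00  1.362e+00]
[257.4 168.8] [285.6 189.7]
[257.6 181.3] [286.  175.5]
brush 0.153 [256.5 180.9] [285.9 176.2]
brush 0.193 [256.5 192.6] [286.3 165.8]
brush 0.253 [256.6 218.3] [286.8 149.4]
brush 0.337 [256.8 293.2] [287.6 124.7]
```

View pics/c3.png

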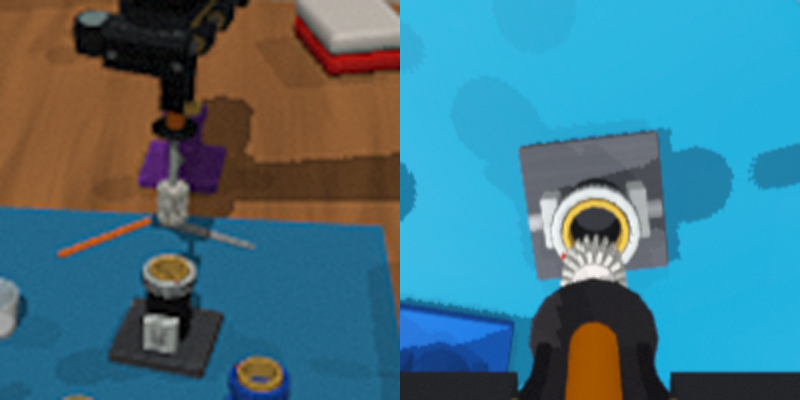

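Side crop: the brush hangs straight, with its head end at (286.6,176.6) against a prediction of (285.9,176.2), over the mouth at (286,191). The wrist view has the mouth at about (258.5,168) against (257.4,168.8), so it is aligned. I lower it now.

```bash
python3 -m creep '[{"dx":0,"dy":0,"dz":0.025,"ax":0,"ay":0,"az":0,"fingers":-1},{"dx":0,"dy":0,"dz":0.045,"ax":0,"ay":0,"az":0,"fingers":-1},{"dx":0,"dy":0,"dz":0.06,"ax":0,"ay":0,"az":0,"fingers":-1},{"dx":0,"dy":0,"dz":0.075,"ax":0,"ay":0,"az":0,"fingers":-1},{"dx":0,"dy":0,"dz":0.09,"ax":0,"ay":0,"az":0,"fingers":-1},{"dx":0,"dy":0,"dz":0.105,"ax":0,"ay":0,"az":0,"fingers":-1}]' 
python3 -m creep '[{"dx":0,"dy":0,"dz":0.015,"ax":0,"ay":0,"az":0,"fingers":-1},{"dx":0,"dy":0,"dz":0.026,"ax":0,"ay":0,"az":0,"fingers":-1},{"dx":0,"dy":0,"dz":0.026,"ax":0,"ay":0,"az":0,"fingers":-1},{"dx":0,"dy":0,"dz":0.026,"ax":0,"ay":0,"az":0,"fingers":-1},{"dx":0,"dy":0,"dz":0.026,"ax":0,"ay":0,"az":0,"fingers":-1}]'
```

```text
t: 5.98
eef_pos: [0.5334, -0.2112, 0.1768]
tcp_rot: [0.989, -0.151, 0.0, 0.0]
wrist_force: [0.2, -0.7, -0.6]
gripper_width: 0.177
gripper_force: 25.0
t: 6.6
eef_pos: [0.5337, -0.2114, 0.1523]
tcp_rot: [0.989, -0.151, 0.001, 0.0]
wrist_force: [1.5, -0.4, -1.3]
gripper_width: 0.177
gripper_force: 25.0
```

```bash
python3 -m creep '[{"dx":0,"dy":0,"dz":0.004,"ax":0,"ay":0,"az":0,"fingers":-1},{"dx":0,"dy":0,"dz":0.004,"ax":0,"ay":0,"az":0,"fingers":-1},{"dx":0,"dy":0,"dz":0.004,"ax":0,"ay":0,"az":0,"fingers":-1}]'
python3 -m creep '[{"dx":0,"dy":0,"dz":-0.025,"ax":0,"ay":0,"az":0,"fingers":-1},{"dx":0,"dy":0,"dz":-0.05,"ax":0,"ay":0,"az":0,"fingers":-1},{"dx":0,"dy":0,"dz":-0.05,"ax":0,"ay":0,"az":0,"fingers":-1},{"dx":0,"dy":0,"dz":-0.05,"ax":0,"ay":0,"az":0,"fingers":-1}]'
python3 -m creep '[{"dx":0,"dy":0,"dz":0.02,"ax":0,"ay":0,"az":0,"fingers":-1},{"dx":0,"dy":0,"dz":0.04,"ax":0,"ay":0,"az":0,"fingers":-1},{"dx":0,"dy":0,"dz":0.05,"ax":0,"ay":0,"az":0,"fingers":-1},{"dx":0,"dy":0,"dz":0.05,"ax":0,"ay":0,"az":0,"fingers":-1},{"dx":0,"dy":0,"dz":0.05,"ax":0,"ay":0,"az":0,"fingers":-1}]'
```

```text
t: 6.98
eef_pos: [0.5333, -0.2113, 0.1476]
tcp_rot: [0.989, -0.151, 0.0, 0.0]
wrist_force: [-0.3, -0.5, -0.2]
gripper_width: 0.174
gripper_force: 25.0
t: 7.48
eef_pos: [0.5326, -0.211, 0.1967]
tcp_rot: [0.989, -0.151, -0.001, -0.0]
wrist_force: [-0.6, -1.0, -1.4]
gripper_width: 0.177
gripper_force: 25.0
t: 8.1
eef_pos: [0.5337, -0.2114, 0.1481]
tcp_rot: [0.989, -0.151, 0.0, 0.0]
wrist_force: [-0.5, -0.2, -0.8]
gripper_width: 0.178
gripper_force: 25.0
```

```bash
python3 -m creep '[{"dx":0,"dy":0,"dz":-0.02,"ax":0,"ay":0,"az":0,"fingers":-1},{"dx":0,"dy":0,"dz":-0.05,"ax":0,"ay":0,"az":0,"fingers":-1},{"dx":0,"dy":0,"dz":-0.09,"ax":0,"ay":0,"az":0,"fingers":-1},{"dx":0,"dy":0,"dz":-0.12,"ax":0,"ay":0,"az":0,"fingers":-1},{"dx":0,"dy":0,"dz":-0.137,"ax":0,"ay":0,"az":0,"fingers":-1},{"dx":0,"dy":0,"dz":-0.137,"ax":0,"ay":0,"az":0,"fingers":-1}]'
python3 -m creep '[{"dx":-0.008,"dy":-0.03,"dz":0,"ax":0,"ay":0,"az":0,"fingers":-1},{"dx":-0.02,"dy":-0.07,"dz":0,"ax":0,"ay":0,"az":0,"fingers":-1},{"dx":-0.034,"dy":-0.12,"dz":0,"ax":0,"ay":0,"az":0,"fingers":-1},{"dx":-0.048,"dy":-0.17,"dz":0,"ax":0,"ay":0,"az":0,"fingers":-1},{"dx":-0.062,"dy":-0.22,"dz":0,"ax":0,"ay":0,"az":0,"fingers":-1},{"dx":-0.076,"dy":-0.27,"dz":0,"ax":0,"ay":0,"az":0,"fingers":-1},{"dx":-0.089,"dy":-0.32,"dz":0,"ax":0,"ay":0,"az":0,"fingers":-1},{"dx":-0.098,"dy":-0.355,"dz":0,"ax":0,"ay":0,"az":0,"fingers":-1},{"dx":-0.102,"dy":-0.3766,"dz":0,"ax":0,"ay":0,"az":0,"fingers":-1},{"dx":-0.102,"dy":-0.3766,"dz":0,"ax":0,"ay":0,"az":0,"fingers":-1},{"dx":-0.102,"dy":-0.3766,"dz":0,"ax":0,"ay":0,"az":0,"fingers":-1},{"dx":-0.102,"dy":-0.3766,"dz":0,"ax":0,"ay":0,"az":0,"fingers":-1}]'
python3 look.py w4
python3 - <<'E'
from h import *
f=grab_frame("side");w=cv2.imread("pics/w4.png")[:,:,::-1]
c=lambda im,x,y,s:cv2.resize(im[y:y+s,x:x+s],(400,400),interpolation=cv2.INTER_CUBIC)
cv2.imwrite("pics/c4.png",np.hstack([c(f,210,180,130),c(w,160,50,200)])[:,:,::-1])
W=camera_params("wrist");S=camera_params("side")
p=state()["eef_pos"]
for n,q in(("rim",(.5483,.178,.112)),("tip",(p[0],p[1],p[2]-.1256)),("guard",(p[0],p[1],p[2]-.0256))):print(n,proj(W,q).round(1),proj(S,q).round(1))
E
```

```text
t: 8.85
eef_pos: [0.5341, -0.2114, 0.287]
tcp_rot: [0.989, -0.151, 0.003, 0.0]
wrist_force: [-0.3, -0.1, -0.7]
gripper_width: 0.178
gripper_force: 25.0
t: 10.35
eef_pos: [0.5482, 0.1775, 0.2846]
tcp_rot: [0.988, -0.152, -0.0, 0.0]
wrist_force: [0.2, -0.7, -0.9]
gripper_width: 0.177
gripper_force: 25.0
10.35 [0.5482 0.1775 0.2846] [[0.954, -0.3, -0.0], [-0.3, -0.954, -0.0], [-0.0, 0.0, -1.0]] [ 0.594  0.265 -0.011  0.    -1.295  0.672]
rim [256.2 171.1] [270.7 275.3]
tip [256.4 181.9] [270.8 261.9]
guard [256.6 220.4] [271.  230.5]
```

View pics/c4.png

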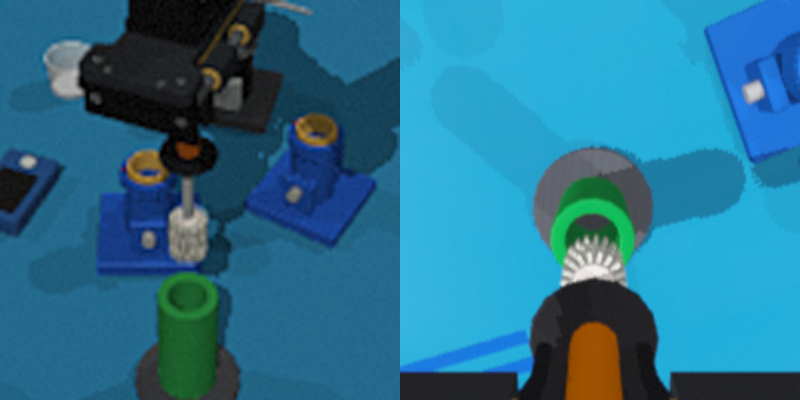

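Side crop: the holder rim at (271.1,275.2) and the head end at (271,263) both match their predictions. I lower it into the holder and release.

```bash
python3 -m creep '[{"dx":0,"dy":0,"dz":0.025,"ax":0,"ay":0,"az":0,"fingers":-1},{"dx":0,"dy":0,"dz":0.045,"ax":0,"ay":0,"az":0,"fingers":-1},{"dx":0,"dy":0,"dz":0.06,"ax":0,"ay":0,"az":0,"fingers":-1},{"dx":0,"dy":0,"dz":0.08,"ax":0,"ay":0,"az":0,"fingers":-1},{"dx":0,"dy":0,"dz":0.1,"ax":0,"ay":0,"az":0,"fingers":-1},{"dx":0,"dy":0,"dz":0.12,"ax":0,"ay":0,"az":0,"fingers":-1},{"dx":0,"dy":0,"dz":0.135,"ax":0,"ay":0,"az":0,"fingers":-1},{"dx":0,"dy":0,"dz":0.142,"ax":0,"ay":0,"az":0,"fingers":-1},{"dx":0,"dy":0,"dz":0.146,"ax":0,"ay":0,"az":0,"fingers":-1},{"dx":0,"dy":0,"dz":0.146,"ax":0,"ay":0,"az":0,"fingers":-1},{"dx":0,"dy":0,"dz":0.146,"ax":0,"ay":0,"az":0,"fingers":-1}]'
python3 -m creep '[{"dx":0,"dy":0,"dz":0,"ax":0,"ay":0,"az":0,"fingers":-0.3},{"dx":0,"dy":0,"dz":0,"ax":0,"ay":0,"az":0,"fingers":0.3},{"dx":0,"dy":0,"dz":0,"ax":0,"ay":0,"az":0,"fingers":0.3},{"dx":0,"dy":0,"dz":0,"ax":0,"ay":0,"az":0,"fingers":0.3},{"dx":0,"dy":0,"dz":0,"ax":0,"ay":0,"az":0,"fingers":0.3},{"dx":0,"dy":0,"dz":0,"ax":0,"ay":0,"az":0,"fingers":0.3}]'
python3 -m creep '[{"dx":0,"dy":0,"dz":-0.04,"ax":0,"ay":0,"az":0,"fingers":0.3},{"dx":0,"dy":0,"dz":-0.08,"ax":0,"ay":0,"az":0,"fingers":0.3},{"dx":0,"dy":0,"dz":-0.125,"ax":0,"ay":0,"az":0,"fingers":1},{"dx":0,"dy":0,"dz":-0.125,"ax":0,"ay":0,"az":0,"fingers":1},{"dx":0,"dy":0,"dz":-0.125,"ax":0,"ay":0,"az":0,"fingers":1}]'
python3 look.py w5 1
```

```text
t: 11.82
eef_pos: [0.5486, 0.1789, 0.1392]
tcp_rot: [0.989, -0.151, 0.001, -0.0]
wrist_force: [0.5, -0.0, -0.6]
gripper_width: 0.174
gripper_force: 25.0
t: 12.58
eef_pos: [0.5482, 0.1786, 0.1385]
tcp_rot: [0.989, -0.151, -0.0, 0.0]
wrist_force: [0.3, -0.2, 0.7]
gripper_width: 0.636
gripper_force: 0.0
t: 13.2
eef_pos: [0.5476, 0.1785, 0.2629]
tcp_rot: [0.989, -0.151, -0.001, 0.0]
wrist_force: [0.2, 0.2, -1.0]
gripper_width: 0.9
gripper_force: 0.0
13.2 [0.5476 0.1785 0.2629] [[0.954, -0.298, -0.001], [-0.298, -0.954, 0.0], [-0.001, 0.0, -1.0]] [ 5.960e-01  2.760e-01 -4.900e-02 -1.000e-03 -1.247e+00  6.720e-01]
orange [([3.3, 72.6], 63, [0, 67, 9, 15]), ([13.5, 166.1], 623, [0, 146, 37, 40]), ([257.8, 179.3], 250, [250, 168, 15, 24]), ([50.7, 207.6], 875, [13, 192, 70, 33]), ([69.0, 234.5], 69, [47, 233, 46, 3])] green [([257.5, 157.1], 745, [234, 140, 46, 53])]
0.196 [256.9 200.1]
0.116 [256.7 176. ]
0.112 [256.7 175.1]
```

The brush is hanging as before: the green and orange blobs match the pre-pick view to within a pixel or two. Next is the ring. j6 falls as the tool turns clockwise, and it starts near 1.36 over the barrel, so one grip covers the whole turn.

```bash
python3 -m creep '[{"dx":0.008,"dy":0.03,"dz":-0.01,"ax":0,"ay":0,"az":0,"fingers":1},{"dx":0.02,"dy":0.07,"dz":-0.01,"ax":0,"ay":0,"az":0,"fingers":1},{"dx":0.034,"dy":0.12,"dz":-0.01,"ax":0,"ay":0,"az":0,"fingers":1},{"dx":0.048,"dy":0.17,"dz":0,"ax":0,"ay":0,"az":0,"fingers":1},{"dx":0.062,"dy":0.22,"dz":0,"ax":0,"ay":0,"az":0,"fingers":1},{"dx":0.076,"dy":0.27,"dz":0,"ax":0,"ay":0,"az":0,"fingers":1},{"dx":0.089,"dy":0.32,"dz":0,"ax":0,"ay":0,"az":0,"fingers":1},{"dx":0.098,"dy":0.355,"dz":0,"ax":0,"ay":0,"az":0,"fingers":1},{"dx":0.102,"dy":0.3764,"dz":0,"ax":0,"ay":0,"az":0,"fingers":1},{"dx":0.102,"dy":0.3764,"dz":0,"ax":0,"ay":0,"az":0,"fingers":1},{"dx":0.102,"dy":0.3764,"dz":0,"ax":0,"ay":0,"az":0,"fingers":1},{"dx":0.102,"dy":0.3764,"dz":0,"ax":0,"ay":0,"az":0,"fingers":1}]'
python3 look.py w6
python3 - <<'E'
from h import *
w=cv2.imread("pics/w6.png")[:,:,::-1];W=camera_params("wrist")
S=camera_params("side");T=camera_params("top")
print(proj(W,(.533,-.2115,.098)).round(1),proj(W,(.533,-.2115,.095)).round(1))
print(blobs(w,(10,80,80),(30,255,255),(215,130,300,220),20))
cv2.imwrite("pics/c6.png",cv2.resize(w[110:230,190:330],(560,480),interpolation=cv2.INTER_CUBIC)[:,:,::-1])
E
```

```text
t: 14.75
eef_pos: [0.5333, -0.2102, 0.2632]
tcp_rot: [0.989, -0.15, -0.0, -0.0]
wrist_force: [0.2, 0.1, 0.7]
gripper_width: 0.995
gripper_force: 0.0
14.75 [ 0.5333 -0.2102  0.2632] [[0.955, -0.297, -0.001], [-0.297, -0.955, 0.0], [-0.001, 0.0, -1.0]] [-0.093  0.271 -0.055 -0.    -1.245  1.362]
[257.6 172.6] [257.6 171.9]
[([258.2, 170.5], 520, [241, 152, 35, 35])]
```

View pics/c6.png

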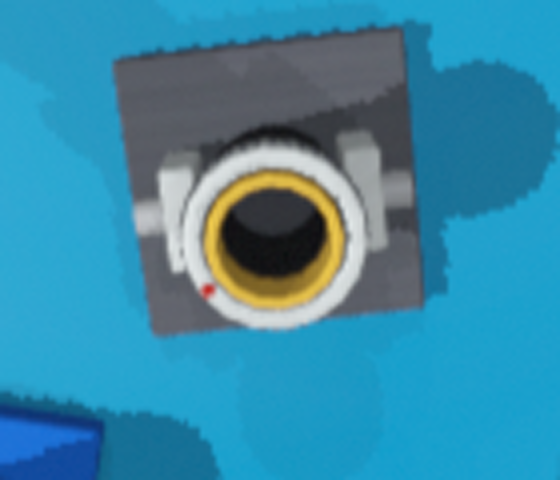

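The mouth is at wrist (258.5,169.8) against a predicted (257.6,172.6), so it is centred to about 2 mm. The red dot lies at 112° in the world and the jaw line puts the barrel's +x at -10°, so the ring is at about 2.14 rad, inside its 1.0–2.6 range. I descend and grip.

```bash
python3 -m creep '[{"dx":0.001,"dy":0.001,"dz":0.04,"ax":0,"ay":0,"az":0,"fingers":1},{"dx":0.001,"dy":0.001,"dz":0.09,"ax":0,"ay":0,"az":0,"fingers":1},{"dx":0.001,"dy":0.001,"dz":0.13,"ax":0,"ay":0,"az":0,"fingers":1},{"dx":0.001,"dy":0.001,"dz":0.16,"ax":0,"ay":0,"az":0,"fingers":1},{"dx":0.001,"dy":0.001,"dz":0.18,"ax":0,"ay":0,"az":0,"fingers":1},{"dx":0.001,"dy":0.001,"dz":0.195,"ax":0,"ay":0,"az":0,"fingers":1},{"dx":0.001,"dy":0.001,"dz":0.195,"ax":0,"ay":0,"az":0,"fingers":1},{"dx":0.001,"dy":0.001,"dz":0.195,"ax":0,"ay":0,"az":0,"fingers":1}]'
python3 -m creep '[{"dx":0,"dy":0,"dz":0,"ax":0,"ay":0,"az":0,"fingers":-1},{"dx":0,"dy":0,"dz":0,"ax":0,"ay":0,"az":0,"fingers":-1},{"dx":0,"dy":0,"dz":0,"ax":0,"ay":0,"az":0,"fingers":-1},{"dx":0,"dy":0,"dz":0,"ax":0,"ay":0,"az":0,"fingers":-1},{"dx":0,"dy":0,"dz":0,"ax":0,"ay":0,"az":0,"fingers":-1},{"dx":0,"dy":0,"dz":0,"ax":0,"ay":0,"az":0,"fingers":-1}]' 20
```

```text
t: 15.8
eef_pos: [0.5348, -0.2123, 0.0695]
tcp_rot: [0.989, -0.151, 0.001, 0.0]
wrist_force: [0.6, -0.2, 0.5]
gripper_width: 0.998
gripper_force: 0.0
t: 16.55
eef_pos: [0.534, -0.2124, 0.0686]
tcp_rot: [0.989, -0.151, -0.0, 0.0]
wrist_force: [-0.3, -0.1, 0.3]
gripper_width: 0.602
gripper_force: 20.0
```

```bash
python3 -m creep '[{"dx":0,"dy":0,"dz":0.0002,"ax":0,"ay":0,"az":0.15,"fingers":-1},{"dx":0,"dy":0,"dz":0.0004,"ax":0,"ay":0,"az":0.3,"fingers":-1},{"dx":0,"dy":0,"dz":0.0006,"ax":0,"ay":0,"az":0.45,"fingers":-1},{"dx":0,"dy":0,"dz":0.0008,"ax":0,"ay":0,"az":0.6,"fingers":-1},{"dx":0,"dy":0,"dz":0.001,"ax":0,"ay":0,"az":0.75,"fingers":-1},{"dx":0,"dy":0,"dz":0.0011,"ax":0,"ay":0,"az":0.9,"fingers":-1},{"dx":0,"dy":0,"dz":0.0011,"ax":0,"ay":0,"az":0.9,"fingers":-1}]'
cat > st.py <<'E'
from h import *
s=state();M=R.from_quat(s["tcp_rot"]).as_matrix()
print("yaw",np.arctan2(M[1,0],M[0,0]).round(3),"j6",round(s["joint_pos"][5],3),"tq",np.round(s["wrist_torque"],3),"tau6",round(s["tau"][5],3))
E
python3 st.py
```

```text
t: 17.42
eef_pos: [0.5348, -0.2117, 0.0675]
tcp_rot: [0.825, -0.565, 0.001, -0.001]
wrist_force: [1.2, 3.2, 0.2]
gripper_width: 0.6
gripper_force: 20.0
yaw -1.201 j6 0.466 tq [ 1.053 -0.623 -0.067] tau6 -0.168
```

```bash
python3 -m creep '[{"dx":0,"dy":0,"dz":0.0002,"ax":0,"ay":0,"az":0.15,"fingers":-1},{"dx":0,"dy":0,"dz":0.0004,"ax":0,"ay":0,"az":0.3,"fingers":-1},{"dx":0,"dy":0,"dz":0.0006,"ax":0,"ay":0,"az":0.45,"fingers":-1},{"dx":0,"dy":0,"dz":0.0008,"ax":0,"ay":0,"az":0.6,"fingers":-1},{"dx":0,"dy":0,"dz":0.001,"ax":0,"ay":0,"az":0.75,"fingers":-1},{"dx":0,"dy":0,"dz":0.0012,"ax":0,"ay":0,"az":0.9,"fingers":-1},{"dx":0,"dy":0,"dz":0.0013,"ax":0,"ay":0,"az":1.0,"fingers":-1},{"dx":0,"dy":0,"dz":0.0013,"ax":0,"ay":0,"az":1.0,"fingers":-1}]'
python3 st.py
python3 -m creep '[{"dx":0,"dy":0,"dz":0.0001,"ax":0,"ay":0,"az":0.08,"fingers":-1},{"dx":0,"dy":0,"dz":0.0002,"ax":0,"ay":0,"az":0.15,"fingers":-1},{"dx":0,"dy":0,"dz":0.0002,"ax":0,"ay":0,"az":0.15,"fingers":-1}]'
python3 st.py
```

```text
t: 18.42
eef_pos: [0.536, -0.2119, 0.0663]
tcp_rot: [-0.454, 0.891, -0.001, 0.002]
wrist_force: [4.2, 2.5, -2.4]
gripper_width: 0.601
gripper_force: 20.0
yaw -2.2 j6 -0.533 tq [ 1.019 -1.375 -0.061] tau6 -0.045
t: 18.8
eef_pos: [0.5361, -0.212, 0.0661]
tcp_rot: [-0.386, 0.923, -0.001, 0.002]
wrist_force: [4.8, 2.3, -3.9]
gripper_width: 0.6
gripper_force: 20.0
yaw -2.35 j6 -0.683 tq [ 0.866 -1.485 -0.052] tau6 0.001
```

```bash
for i in 1; do python3 -m creep '[{"dx":0,"dy":0,"dz":0.0001,"ax":0,"ay":0,"az":0.06,"fingers":-1},{"dx":0,"dy":0,"dz":0.0001,"ax":0,"ay":0,"az":0.12,"fingers":-1},{"dx":0,"dy":0,"dz":0.0001,"ax":0,"ay":0,"az":0.12,"fingers":-1}]' | tail -3; python3 st.py; done
python3 -m creep '[{"dx":0,"dy":0,"dz":0,"ax":0,"ay":0,"az":0.06,"fingers":-1},{"dx":0,"dy":0,"dz":0,"ax":0,"ay":0,"az":0.12,"fingers":-1},{"dx":0,"dy":0,"dz":0,"ax":0,"ay":0,"az":0.12,"fingers":-1}]' |tail -3; python3 st.py
python3 -m creep '[{"dx":0,"dy":0,"dz":0,"ax":0,"ay":0,"az":0.06,"fingers":-1},{"dx":0,"dy":0,"dz":0,"ax":0,"ay":0,"az":0.12,"fingers":-1},{"dx":0,"dy":0,"dz":0,"ax":0,"ay":0,"az":0.12,"fingers":-1}]'; python3 st.py
```

```text
wrist_force: [5.1, 0.7, -2.3]
gripper_width: 0.601
gripper_force: 20.0
yaw -2.467 j6 -0.801 tq [ 0.134 -1.513  0.794] tau6 -0.866
wrist_force: [3.2, -1.8, -1.3]
gripper_width: 0.616
gripper_force: 20.0
yaw -2.588 j6 -0.922 tq [-0.446 -1.255  0.788] tau6 -0.832
t: 19.92
eef_pos: [0.5346, -0.2128, 0.0664]
tcp_rot: [-0.214, 0.977, -0.001, 0.001]
wrist_force: [2.9, -3.5, 0.4]
gripper_width: 0.62
gripper_force: 20.0
yaw -2.71 j6 -1.043 tq [-0.544 -1.098  0.745] tau6 -0.773
```

The torque jumped to 0.8 N m after about 2.15 rad, as predicted, and then slipped at the stop, so the ring is bottomed. I back off 1.58 rad.

```bash
python3 -m creep '[{"dx":0,"dy":0,"dz":-0.0002,"ax":0,"ay":0,"az":-0.15,"fingers":-1},{"dx":0,"dy":0,"dz":-0.0004,"ax":0,"ay":0,"az":-0.3,"fingers":-1},{"dx":0,"dy":0,"dz":-0.0006,"ax":0,"ay":0,"az":-0.45,"fingers":-1},{"dx":0,"dy":0,"dz":-0.0008,"ax":0,"ay":0,"az":-0.6,"fingers":-1},{"dx":0,"dy":0,"dz":-0.001,"ax":0,"ay":0,"az":-0.75,"fingers":-1},{"dx":0,"dy":0,"dz":-0.0012,"ax":0,"ay":0,"az":-0.9,"fingers":-1},{"dx":0,"dy":0,"dz":-0.0014,"ax":0,"ay":0,"az":-1.05,"fingers":-1},{"dx":0,"dy":0,"dz":-0.0016,"ax":0,"ay":0,"az":-1.2,"fingers":-1},{"dx":0,"dy":0,"dz":-0.0018,"ax":0,"ay":0,"az":-1.35,"fingers":-1},{"dx":0,"dy":0,"dz":-0.002,"ax":0,"ay":0,"az":-1.5,"fingers":-1},{"dx":0,"dy":0,"dz":-0.002,"ax":0,"ay":0,"az":-1.58,"fingers":-1},{"dx":0,"dy":0,"dz":-0.002,"ax":0,"ay":0,"az":-1.58,"fingers":-1}]'; python3 st.py
python3 -m creep '[{"dx":0,"dy":0,"dz":0,"ax":0,"ay":0,"az":0,"fingers":-1},{"dx":0,"dy":0,"dz":0,"ax":0,"ay":0,"az":0,"fingers":-1},{"dx":0,"dy":0,"dz":0,"ax":0,"ay":0,"az":0,"fingers":-1},{"dx":0,"dy":0,"dz":0,"ax":0,"ay":0,"az":0,"fingers":-1}]'; python3 st.py
python3 - <<'E'
from h import *
T=grab_frame("top");S=grab_frame("side");w=grab_frame("wrist");W=camera_params("wrist")
print("red w",[(b,onz(W,b[0],.094).round(4)) for b in blobs(w,(0,150,90),(2,255,255),(0,0,512,384),4)+blobs(w,(172,150,90),(180,255,255),(0,0,512,384),4)])
f=lambda im,x0,y0,x1,y1,a,b:cv2.resize(im[y0:y1,x0:x1],(a,b),interpolation=cv2.INTER_CUBIC)
cv2.imwrite("pics/c7.png",np.hstack([f(S,200,170,320,330,300,400),w[:,56:456][:400].copy() if 0 else f(w,100,50,412,362,400,400)])[:,:,::-1])
print("brush top",blobs(T,(3,150,120),(15,255,255),(95,200,150,250)),"side",blobs(S,(3,150,120),(15,255,255),(245,240,300,325)))
E
```

```text
t: 21.42
eef_pos: [0.5352, -0.213, 0.0685]
tcp_rot: [0.844, -0.536, 0.001, -0.001]
wrist_force: [4.1, -2.6, 0.2]
gripper_width: 0.617
gripper_force: 20.0
yaw -1.132 j6 0.536 tq [-0.761 -1.298  0.082] tau6 0.01
t: 21.92
eef_pos: [0.5352, -0.213, 0.0685]
tcp_rot: [0.844, -0.536, 0.002, -0.001]
wrist_force: [5.0, -2.6, 0.3]
gripper_width: 0.619
gripper_force: 20.0
yaw -1.133 j6 0.535 tq [-0.867 -1.227  0.019] tau6 -0.077
red w [(([228.7, 290.7], 16, [226, 289, 7, 5]), array([ 0.5406, -0.1885,  0.094 ]))]
brush top [([108.8, 215.9], 42, [103, 211, 13, 10])] side [([270.3, 262.4], 146, [268, 250, 6, 27])]
```

View pics/c7.png

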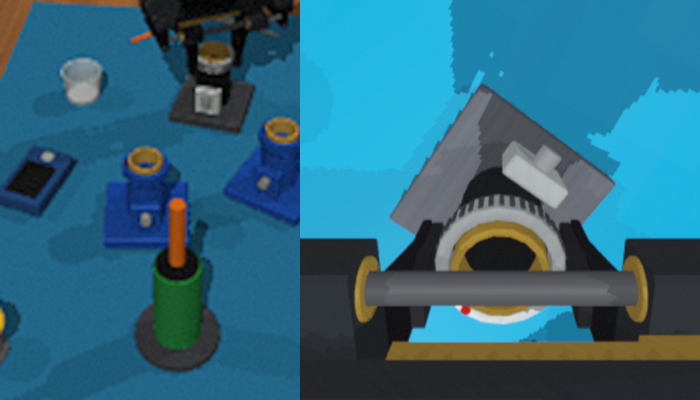

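The final picture shows the brush hanging upright in the green holder (handle unchanged at side (270,262)), with camera and cup in place. The ring is gripped, and its red dot at wrist (229,291) gives a turn of about 1.5 rad, consistent with the 1.57 intended.

```bash
python3 -c "from rig import job_done;print(job_done())"
```

```text
the job is handed in; nothing more can be done
None
```

I've handed the job in, and no verdict came back: the bore is brushed down, up and down again, the brush is back in its holder, and the ring was bottomed out, backed off about 1.57 rad and left gripped at 20 N.

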